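Stop the dosing pump and uncap the cleaner concentrate

TASK

The cleaner concentrate in the bakery is due for a change: first stop the dosing pump by pressing its bar knob down, turning it clockwise to its end stop and letting it spring back up. Then press the ribbed safety cap of the square white bottle down, twist it anticlockwise about a sixth of a turn while it is down, and lift it straight off. Finish while still holding the cap in the gripper, upright and still, about 8 cm straight above where it sat, with everything else left where it stands.

Things in the scene. Friction and masses are not known exactly. Their poses are not given: they have to be found in the camera images.
- cap: Grey ribbed round safety cap, upright on the square white bottle: 50 mm outer diameter, 32 mm tall, about 35 g, loose but locked on by inner lugs. Origin: centre of its underside; z up its axis. To free it: push straight down 5 mm or more (bottoms at 7), keep it down, turn it anticlockwise (from above) by 60 degrees, lift straight up.
- cap_top (a point): Centre of the safety cap's top face, 32 mm above its underside; turns with the cap. Not pressed down, the cap is blocked within about 3 degrees. It is free when turned 41 to 81 degrees, where a stop blocks it; let go there, it rises about 3 mm and lies loose on the liner.
- liner (a joint): Sprung white liner in the bottle's neck that pushes the cap up into its locks, m, growing downwards: 0 under the locked cap (7 N), 0.007 where the cap bottoms on the neck (12 N), -0.003 when the cap is off.
- jug_neck (a point): Point on the bottle's neck axis where the locked cap's origin lies, 180 mm above the worktop, z up; the locked cap's x axis lies along this x axis. Neck top 21 mm above this point, liner up to 31 mm above it with the cap off; shoulder 22 mm below it.
- jug: Square white bottle, 96 x 96 mm, 158 mm tall to the foot of its neck, in a low steel bracket (112 x 112 mm) screwed to the worktop: it can neither move nor turn. Origin at the centre of the bracket's underside, on the neck axis. May stand left or right.
- pump: Grey dosing pump, a fixed box 130 x 110 x 62 mm on a 150 x 130 mm foot plate, with the black bar knob in the middle of its top. Origin at the centre of its underside, under the knob's axis. Stands at the other side from the bottle.
- knob_grip (a point): Grip point of the black bar knob: on its turning axis, 9 mm below the bar's top, 99 mm above the worktop when not pressed, z up. The bar is 44 mm long along this x axis, 14 mm thick along its y axis, 30 mm tall, on a round skirt of 48 mm diameter whose top is 21 mm below this point. The axes turn with the knob.
- knob_push (a joint): How far the sprung knob is pressed down, m: 0 up, 0.007 fully down. Spring: about 4 N to start, 10 N fully down; it springs back up when released.
- knob_turn (a joint): Turn of the knob, rad, growing clockwise seen from above: 0 = run (start), 1.047 (60 degrees, end stop) = stop. It turns only while pressed at least 5 mm; at the end it springs up again and is latched there.
- brush: pastry brush with a wooden handle, 190 mm long, lying between the two stations. Bystander; origin at the centre of its length, underside; leave it where it is.
- oil: round amber glass bottle with a narrow black cap, 64 mm wide, 210 mm tall. Bystander; origin at the centre of its underside; leave it where it is.
- tub: open white plastic tub 170 x 120 x 80 mm. Bystander; origin at the centre of its underside; leave it where it is.
- bowl: steel bowl, 150 mm wide, 70 mm tall. Bystander; origin at the centre of its underside; leave it where it is.
- mug: white mug, 80 mm wide, 90 mm tall. Bystander; origin at the centre of its underside; leave it where it is.
- cake0: small brown cake, 78 mm wide, 87 mm tall, on the wooden board at the far side of the table. Bystander; origin at the centre of its underside; leave it where it is.
- cake1: second small brown cake, same size, on the same board. Bystander; origin at the centre of its underside; leave it where it is.
There are look-alikes about, which are no part of the job. Several things have the shape of the cap; the one meant has the colours described above. Leave any blue or orange look-alike of the pump alone.

How it is judged (in metres and radians):
On the way, in this order (a step that is already met when the one before it is completed fails the run):
1. the knob is pressed down, not yet turned (value of joint knob_push above 0.0045 m and value of joint knob_turn below 0.2 rad), for 0.05 s.
2. the knob is turned to its end stop and has sprung back up (value of joint knob_turn above 0.93 rad and value of joint knob_push below 0.0018 m), for 0.2 s.
3. the cap is pressed down in its locks (value of joint knob_turn above 0.93 rad and z of cap in the frame of jug_neck below -0.0035 m and angle between the x axis of cap and the x axis of jug_neck, either way round below 0.3 rad and horizontal distance between cap and jug_neck below 0.006 m), for 0.05 s.
4. the cap is twisted free while it sits on the neck (value of joint knob_turn above 0.93 rad and angle between the x axis of cap and the x axis of jug_neck, either way round above 0.66 rad and z of cap in the frame of jug_neck below 0.004 m and horizontal distance between cap and jug_neck below 0.006 m), for 0.05 s.
At the end, for the whole second after the job is handed in: Knob at its end stop (over 0.93 rad) and up (under 1.8 mm); cap held in the fingers (over 2 N), 40 to 140 mm above its locked place, within 35 mm of the neck axis, tilted under 0.3 rad, at rest (under 0.03 m/s); no bystander over 30 mm from its start (all of step 2 and z of cap in the frame of jug_neck between 0.04 and 0.14 m and horizontal distance between cap and jug_neck below 0.035 m and angle between cap's own z axis and vertical below 0.3 rad and linear speed of cap below 0.03 m/s and contact force between cap and the fingers above 2 N and distance of each of brush, oil, tub, bowl, mug, cake0, cake1 from where it was at the start of the episode below 0.03 m); the arm keeps its last pose, push and grip.
It fails at once if a bystander is knocked away (over 30 mm) (distance of any of brush, oil, tub, bowl, mug, cake0, cake1 from where it was at the start of the episode above 0.03 m).
It fails at once if the cap is dropped away from the neck (height (world z) of cap below 0.15 m).
It also fails if it takes over 58 s, if anything falls off the work surface, if the arm or the gripper's body presses on something with over 40 N, if the wrist force passes 120 N, or if a joint passes its speed limit or range.

ROBOT

A 7-joint arm with a two-finger parallel gripper is mounted at the origin on the work surface. World frame = base frame: x ahead of the robot, y to its left, z up, the work surface at z = 0. Lengths are in m, angles in degrees, forces in N, time in s.
With the tool pointing down it reaches from about 0.425 to 0.875 m from the base axis. Payload 4.7 kg.
Tool frame: the origin (TCP) lies on the mounting face of the last link; the fingertips stand 182 mm ahead of it and the grasp point (between the pads) lies 164 mm ahead of it; z points along the fingers, y is the line along which they close (so a half turn about z gives the same grasp; the last joint's range is limited). The gripper opens to 87 mm and grips with 3 to 60 N. Pads are 19 mm wide; open, the fingers measure 117 mm over their backs; the gripper's body (75 mm by 190 mm) begins 51 mm behind the grasp point.
Start: joints at [67.214, 18.392, -4.016, 83.108, 1.295, 78.541, -3.26], TCP at [0.26, -0.596, 0.405] pointing down, gripper open.
Joint ranges: [-163.93, 163.93], [-17.29, 119.83], [-79.2, 71.16], [3.27, 140.29], [-89.18, 269.18], [5.43, 117.66], [-154.24, 154.24]. Speed limits (degrees/s): [147.25, 147.25, 180, 180, 180, 180, 180].

INTERFACE

Orientations are given as [roll, pitch, yaw] about the fixed x, y, z axes, in that order (R = Rz(yaw) Ry(pitch) Rx(roll)).
In Python, from cell import env gives the robot as it stands.
- The arm moves only by the tool servo_tool, never from a script. Its argument "plan" is a list of rows, each an object with "xyz": the shift along the tool's x, y, z in cm, a list of three; "twist": the turn, a rotation vector about the tool's x, y, z in degrees, a list of three; "jaw": the closure, from 0 (fully open) to 1 (shut). In form: [{"xyz": [x, y, z], "twist": [wx, wy, wz], "jaw": jaw}, ...]. A call has 1 to 10 rows; each row is the pose to reach, as a shift and turn from the pose commanded when the call began, along the tool's axes at that moment; what a row does not reach only later rows make up. A row lasts 1/12 s, in which the tool goes at most 41.7 mm and 7.16 degrees, less where a joint would pass 70% of its speed; a pose out of reach is approached as far as the arm can. A call with a gripper value outside its range is refused whole. The fingers move at their own pace and stop on an object; "newtons" is the grip in N (left out, the last holds). Time passes only in rows, so rows that repeat a pose let the fingers close. It gives the time, the measured TCP pose, the force, the opening and the grip force at its end, in the units of the state.
- env.get_obs(): the state, without advancing time (a new reading comes with each control period).
- env.read_camera(name): name is "scene" or "top" or "wrist"; returns a dict with "img" (384x512x3 uint8, red, green, blue), "camera_matrix" (3x3 intrinsics, pixels), "R" (3x3) and "t" (3): a world point X has camera coordinates R X + t. Camera axes: x right, y down, z forward; pixel columns grow to the right and rows downward; lengths in m; the calibration is good to about 2 mm. A picture is of the moment at which its call begins. There is no depth.
- env.sign_off(): hands the job in; it is judged then, once.
The state is a dict: "time_s": time; "qpos": joint angles; "joint_velocities": joint speeds; "effort": joint torques, N m; "tool_pos": TCP position; "tool_rot": TCP orientation; "force": force on the tool from outside, world axes, zero at the start; "wrist_torque": the same for the moment, N m; "grip_width": finger opening in m; "grasp_force": force on a finger pad.
Only numpy, scipy, OpenCV 4.12 (cv2) and the standard library are available. Lean on these libraries where they do the work, as an engineer would, in place of code of your own. Each camera call takes 0.05 s, during which the arm holds its last target. There are 200 camera calls.

## Working session

There is one attempt and no reset: what is moved stays moved. The work goes in short steps, Python scripts to look and compute and a tool call to move; the robot and the scene stay as the last step left them, time stands still between calls to the robot, and variables do not carry over. Pictures are saved under pics/ and viewed, at most 10 in all, crops included, and the job is handed in when it is done.

Besides the shell and the picture viewer there is one more tool, called after ">>>" as name(argument=value, ...) on one line, values as JSON. servo_tool: Moves the arm, as the interface text tells. Its arguments: {"type":"object","properties":{"plan":{"type":"array","items":{"type":"object","properties":{"xyz":{"type":"array","items":{"type":"number"}},"twist":{"type":"array","items":{"type":"number"}},"jaw":{"type":"number"}}}},"newtons":{"type":"number"}},"required":["plan"]}

```bash
mkdir -p pics; ls; cat > h.py <<'E'
import numpy as np, cv2
from cell import env
def cam(n,save=None):
    c=env.read_camera(n)
    if save: cv2.imwrite('pics/'+save,c['img'][:,:,::-1])
    return c
def ray(c,u,v,z):
    K,R,t=[np.array(c[k]) for k in('camera_matrix','R','t')]
    o=-R.T@t; d=R.T@np.linalg.solve(K,[u,v,1]); return o+d*(z-o[2])/d[2]
def proj(c,X):
    K,R,t=[np.array(c[k]) for k in('camera_matrix','R','t')]
    p=K@(R@np.array(X)+t); return p[:2]/p[2]
E
python3 - <<'E'
from h import *
a=cam('top','top.png');b=cam('scene','scene.png')
for c in(a,b): print(c['camera_matrix'],-np.array(c['R']).T@np.array(c['t']))
print(env.get_obs())
E
```

```text
pics
[[383.37147877   0.         253.04631635]
 [  0.         383.37147877 194.37534315]
 [  0.           0.           1.        ]] [0.22590954 0.08988795 1.68660554]
[[464.59565954   0.         260.04720387]
 [  0.         464.59565954 191.49443789]
 [  0.           0.           1.        ]] [ 0.95684465 -0.59907562  1.47536635]
{'time_s': 0.1, 'qpos': array([67.21433771, 18.43748885, -4.01716706, 83.16960645,  1.29495331,
       78.5406688 , -3.26047583]), 'joint_velocities': array([-0.01300712, -0.0340888 ,  0.01533798, -0.14857163, -0.04274272,
        0.0217191 ,  0.01001728]), 'effort': array([ 3.20533882e-04, -4.92568803e+01, -4.05490184e-01, -3.13397813e+01,
       -6.42999052e-02,  3.96114390e-02,  5.15063550e-05]), 'tool_pos': array([ 0.26007136, -0.59550301,  0.40372563]), 'tool_rot': array([-1.79897475e+02,  4.93959911e-03,  2.35963659e+01]), 'force': array([0.26979933, 0.92012617, 0.31029298]), 'wrist_torque': array([-0.03278849,  0.06236265,  0.03683203]), 'grasp_force': 0.0, 'grip_width': 0.08703733599081995}
```

View pics/top.png

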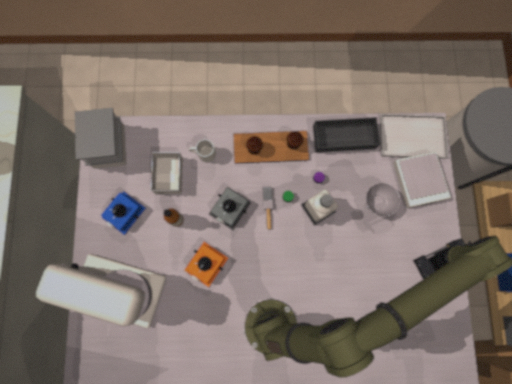

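View pics/scene.png

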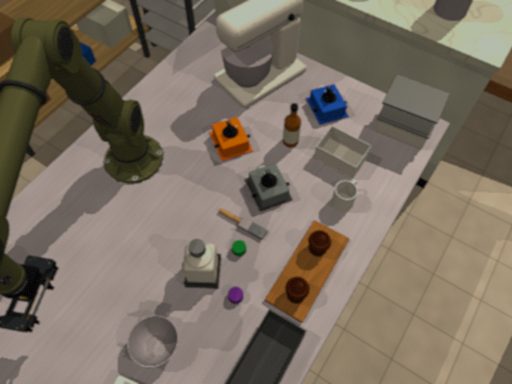

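Top view: the grey pump is at about (230,206) and the white bottle at (320,207), with its cap at (326,200). In the scene view the knob is at (268,178) and the cap at (197,247). Next I'll take enlarged crops and a first estimate of the positions.

```bash
python3 - <<'E'
from h import *
a=cam('top');b=cam('scene')
def crop(c,u,v,r=25,s=12): 
    i=c['img'][v-r:v+r,u-r:u+r,::-1]; return cv2.resize(i,(390,290) if 0 else (300,300),interpolation=cv2.INTER_CUBIC)
m=np.vstack([np.hstack([crop(a,230,206),crop(a,322,203)]),np.hstack([crop(b,268,183),crop(b,198,252)])])
cv2.imwrite('pics/crops.png',m)
print('knob',ray(a,230,206,.108),ray(b,268,178,.108)); print('cap',ray(a,326,200,.212),ray(b,197,244,.212))
for n,c,(u,v) in(('a',a,(230,206)),('b',b,(268,178))):
    g=c['img'].max(2); w=g[v-16:v+16,u-16:u+16]<50
    k,l,s,ce=cv2.connectedComponentsWithStats(w.astype(np.uint8))
    print(n,s[1:],ce[1:]+[u-16,v-16])
E
```

```text
knob [0.49507425 0.16487579 0.108     ] [0.51491476 0.15365967 0.108     ]
cap [ 0.49559748 -0.21625209  0.212     ] [ 0.4990644  -0.21522369  0.212     ]
a [[ 10  10  12  12 105]
 [ 24  17   8  12  20]
 [ 22  30   1   2   2]] [[229.81904762 205.42857143]
 [242.3        211.8       ]
 [236.         220.5       ]]
b [[  8  11  17  15 191]
 [  0  20   6  12  42]] [[268.19895288 180.5026178 ]
 [253.66666667 189.16666667]]
```

View pics/crops.png

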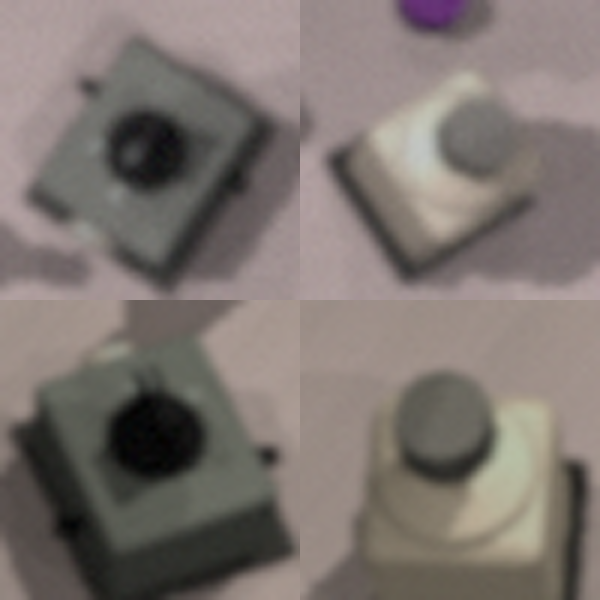

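```bash
cat >> h.py <<'E'
from scipy.spatial.transform import Rotation as Ro
def pose():
    o=env.get_obs(); return np.array(o['tool_pos']),Ro.from_euler('xyz',o['tool_rot'],degrees=True)
def go(xyz,yaw):  # shift cm / twist deg from the measured pose
    p,R=pose(); T=Ro.from_euler('xyz',[180,0,yaw],degrees=True)
    print('go cm',np.round(R.inv().apply(np.array(xyz)-p)*100,2),'twist',np.round((R.inv()*T).as_rotvec(degrees=True),2))
E
python3 - <<'E'
from h import *
p,R=pose(); c=cam('wrist'); C=-np.array(c['R']).T@np.array(c['t'])
print('cam in tool',R.inv().apply(C-p), 'axis',R.inv().apply(np.array(c['R'])[2]),c['camera_matrix'])
a=cam('top');b=cam('scene')
print(ray(a,229.8,205.4,.083),ray(b,268.2,180.5,.083))
go([.50,.16,.40],108)
go([.50,-.21,.45],66)
E
```

```text
cam in tool [ 0.06476437 -0.00063739  0.01994689] axis [-2.41567956e-01 -9.47972510e-04  9.70383442e-01] [[321.41868777   0.         256.35948024]
 [  0.         321.41868777 192.58858255]
 [  0.           0.           1.        ]]
[0.50192864 0.16689827 0.083     ] [0.51310929 0.15899119 0.083     ]
go cm [ 52.23 -59.65   0.47] twist [-2.000e-02 -1.000e-02 -8.441e+01]
go cm [ 37.42 -25.74  -4.54] twist [-2.000e-02 -1.000e-02 -4.241e+01]
```

>>> servo_tool(plan=[{"xyz":[34,-26,-4.5],"twist":[0,0,-42],"jaw":0},{"xyz":[34,-26,-4.5],"twist":[0,0,-42],"jaw":0},{"xyz":[34,-26,-4.5],"twist":[0,0,-42],"jaw":0},{"xyz":[34,-26,-4.5],"twist":[0,0,-42],"jaw":0},{"xyz":[34,-26,-4.5],"twist":[0,0,-42],"jaw":0},{"xyz":[34,-26,-4.5],"twist":[0,0,-42],"jaw":0},{"xyz":[34,-26,-4.5],"twist":[0,0,-42],"jaw":0},{"xyz":[34,-26,-4.5],"twist":[0,0,-42],"jaw":0},{"xyz":[34,-26,-4.5],"twist":[0,0,-42],"jaw":0},{"xyz":[34,-26,-4.5],"twist":[0,0,-42],"jaw":0}])

```text
time_s: 1.18
tool_pos: [0.4615, -0.2312, 0.4489]
tool_rot: [179.9, 0.0, 65.6]
force: [1.7, -1.0, 0.3]
grip_width: 0.087
grasp_force: 0.0
```

>>> servo_tool(plan=[{"xyz":[0,0,0],"twist":[0,0,0],"jaw":0},{"xyz":[0,0,0],"twist":[0,0,0],"jaw":0}])

```text
time_s: 1.35
tool_pos: [0.4624, -0.2302, 0.449]
tool_rot: [179.9, 0.0, 66.0]
force: [-0.9, -0.6, -0.2]
grip_width: 0.0873
grasp_force: 0.0
```

```bash
python3 - <<'E'
from h import *
c=cam('wrist','w1.png'); print(pose()[0],env.get_obs()['tool_rot'],env.get_obs()['time_s']); print(proj(c,[.497,-.216,.212]))
E
```

```text
[ 0.46132464 -0.23247833  0.44855584] [1.79972441e+02 5.35648646e-02 6.57301769e+01] 1.4
[295.33097772 170.4812705 ]
```

View pics/w1.png

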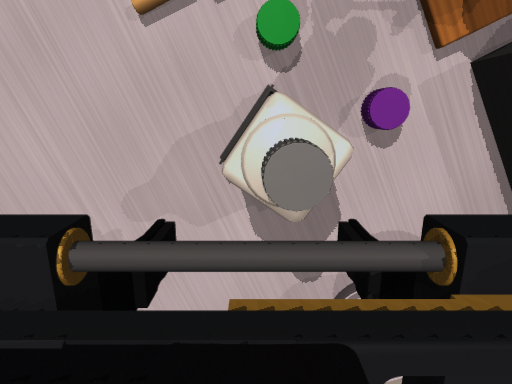

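Cap top disc is at about (298,176), clear of its neighbours; the bottle is turned roughly 45° in the image.

```bash
python3 - <<'E'
from h import *
c=cam('wrist'); im=c['img'].astype(int)
print(im[176,298],im[150,275],im[140,250])
m=(abs(im-im[176,298]).max(2)<14).astype(np.uint8); m=cv2.morphologyEx(m,cv2.MORPH_OPEN,np.ones((5,5)))
k,l,s,ce=cv2.connectedComponentsWithStats(m); i=l[176,298]; print(s[i],ce[i])
(u,v),r=cv2.minEnclosingCircle(cv2.findContours((l==i).astype(np.uint8),0,1)[0][0]); print(u,v,r)
print(ray(c,u,v,.212),ray(c,*ce[i],.212))
go([.50,.12,.42],108)
E
```

```text
[115 110 107] [118 113 110] [203 209 202]
[ 247  139   95  101 6530] [298.16370597 192.65482389]
294.2968444824219 192.49856567382812 55.22575378417969
[ 0.48904771 -0.23245728  0.212     ] [ 0.49145272 -0.23366622  0.212     ]
go cm [ 33.85 -11.06   2.8 ] twist [-2.000e-02  5.000e-02 -4.244e+01]
```

>>> servo_tool(plan=[{"xyz":[34,-11,3],"twist":[0,0,-42],"jaw":0},{"xyz":[34,-11,3],"twist":[0,0,-42],"jaw":0},{"xyz":[34,-11,3],"twist":[0,0,-42],"jaw":0},{"xyz":[34,-11,3],"twist":[0,0,-42],"jaw":0},{"xyz":[34,-11,3],"twist":[0,0,-42],"jaw":0},{"xyz":[34,-11,3],"twist":[0,0,-42],"jaw":0},{"xyz":[34,-11,3],"twist":[0,0,-42],"jaw":0},{"xyz":[34,-11,3],"twist":[0,0,-42],"jaw":0},{"xyz":[34,-11,3],"twist":[0,0,-42],"jaw":0},{"xyz":[34,-11,3],"twist":[0,0,-42],"jaw":0}])

```text
time_s: 2.28
tool_pos: [0.5009, 0.1265, 0.418]
tool_rot: [180.0, -0.2, 108.0]
force: [-1.1, -0.3, -0.6]
grip_width: 0.0874
grasp_force: 0.0
```

>>> servo_tool(plan=[{"xyz":[0,0,0],"twist":[0,0,0],"jaw":0},{"xyz":[0,0,0],"twist":[0,0,0],"jaw":0}])

```text
time_s: 2.45
tool_pos: [0.5019, 0.1195, 0.4179]
tool_rot: [-179.9, 0.0, 107.4]
force: [0.5, 0.3, 0.0]
grip_width: 0.0872
grasp_force: 0.0
```

```bash
python3 - <<'E'
from h import *
c=cam('wrist'); print(pose()[0],env.get_obs()['tool_rot']); u,v=proj(c,[.505,.163,.1]); print(u,v)
u,v=int(u),int(v); x0,y0=max(u-75,0),max(v-75,0)
print(x0,y0); cr=c['img'][y0:y0+150,x0:x0+150,::-1]; cr=np.clip(cr.astype(float)*1.0,0,255)
g=(255*(cr/255)**.45).astype(np.uint8)
cv2.imwrite('pics/k1.png',cv2.resize(g,(600,600*cr.shape[0]//cr.shape[1]),interpolation=cv2.INTER_CUBIC))
E
```

```text
[0.50188291 0.11917823 0.41797621] [-1.79949819e+02  4.44420981e-02  1.07353943e+02]
275.1414233182209 141.20432936497437
200 66
```

View pics/k1.png

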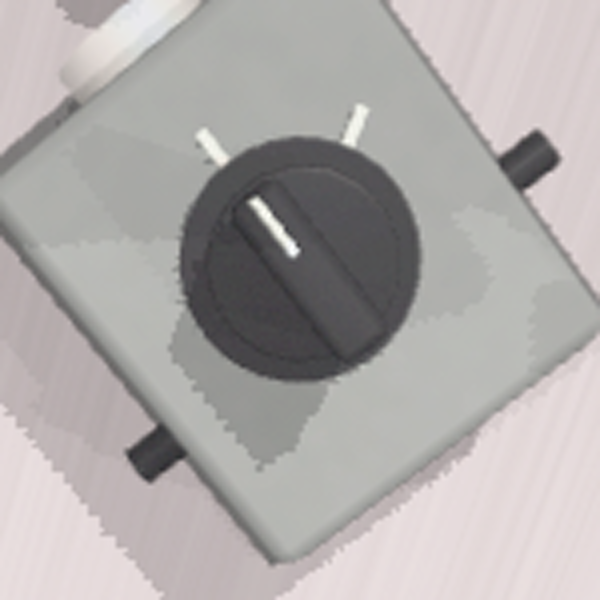

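Wrist crop (×4): the bar's white-marked end is at upper left, and the bar-top corners are near (237,213), (272,182), (387,333) and (345,362). The skirt is centred near (300,260). The end-stop tick is at upper right, which is clockwise.

```bash
python3 - <<'E'
from h import *
c=cam('wrist'); f=lambda x,y,z:ray(c,200+x/4,66+y/4,z)
q=np.array([f(*p,.108) for p in((237,213),(272,182),(387,333),(345,362))]); print(q.mean(0),'skirt',f(300,260,.078))
print([np.linalg.norm(q[i]-q[(i+1)%4]) for i in range(4)])
d=(q[0]+q[1]-q[2]-q[3]); yaw=np.degrees(np.arctan2(d[1],d[0])); print(yaw)
P=(q.mean(0)+f(300,260,.078))/2
print(env.get_obs()['qpos'])
for y in(yaw,yaw-180): go([P[0],P[1],.099+.164+.06],y)
# cap circle from w1
E
```

```text
[0.50483053 0.16958727 0.108     ] skirt [0.50370453 0.1706053  0.078     ]
[np.float64(0.010104254466029751), np.float64(0.04205503923653081), np.float64(0.01136881662374101), np.float64(0.0409863025549473)]
144.91957712951555
[ 27.37645342   4.25998874 -45.36707556  99.49815323   3.14816203
  77.55739326  -1.24686057]
go cm [4.79 1.75 9.51] twist [-5.000e-02  3.000e-02 -3.757e+01]
go cm [4.79 1.75 9.51] twist [4.0000e-02 6.0000e-02 1.4243e+02]
```

>>> servo_tool(plan=[{"xyz":[4.8,1.75,9.5],"twist":[0,0,-37.6],"jaw":0},{"xyz":[4.8,1.75,9.5],"twist":[0,0,-37.6],"jaw":0},{"xyz":[4.8,1.75,9.5],"twist":[0,0,-37.6],"jaw":0},{"xyz":[4.8,1.75,9.5],"twist":[0,0,-37.6],"jaw":0},{"xyz":[4.8,1.75,9.5],"twist":[0,0,-37.6],"jaw":0},{"xyz":[4.8,1.75,9.5],"twist":[0,0,-37.6],"jaw":0},{"xyz":[4.8,1.75,9.5],"twist":[0,0,-37.6],"jaw":0},{"xyz":[4.8,1.75,9.5],"twist":[0,0,-37.6],"jaw":0},{"xyz":[4.8,1.75,9.5],"twist":[0,0,-37.6],"jaw":0}])

```text
time_s: 3.3
tool_pos: [0.5039, 0.1718, 0.3234]
tool_rot: [-180.0, 0.0, 145.0]
force: [-0.3, -0.1, 0.4]
grip_width: 0.0872
grasp_force: 0.0
```

```bash
python3 - <<'E'
from h import *
print(env.get_obs()['tool_rot']);go([.5042,.170,.099+.164],144.9)
c=cam('wrist','k2.png')
E
```

```text
[-1.79985022e+02  3.25534470e-02  1.45015410e+02]
go cm [-0.13 -0.13  6.04] twist [-0.01  0.03  0.12]
```

View pics/k2.png

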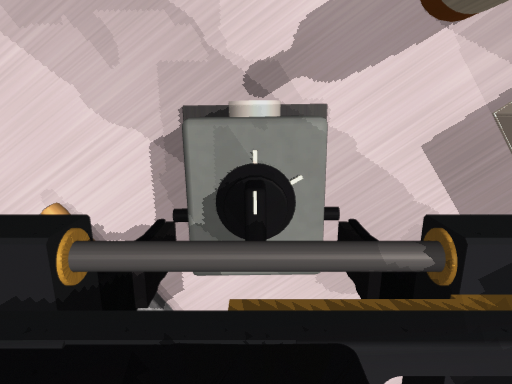

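The bar (pointer at (255,200)) is vertical in the wrist image and centred between the fingers. Descending and gripping.

>>> servo_tool(plan=[{"xyz":[-0.1,-0.1,3],"twist":[0,0,0],"jaw":0},{"xyz":[-0.1,-0.1,5],"twist":[0,0,0],"jaw":0},{"xyz":[-0.1,-0.1,6],"twist":[0,0,0],"jaw":0},{"xyz":[-0.1,-0.1,6],"twist":[0,0,0],"jaw":0.6},{"xyz":[-0.1,-0.1,6],"twist":[0,0,0],"jaw":1},{"xyz":[-0.1,-0.1,6],"twist":[0,0,0],"jaw":1},{"xyz":[-0.1,-0.1,6],"twist":[0,0,0],"jaw":1},{"xyz":[-0.1,-0.1,6],"twist":[0,0,0],"jaw":1},{"xyz":[-0.1,-0.1,6],"twist":[0,0,0],"jaw":1},{"xyz":[-0.1,-0.1,6],"twist":[0,0,0],"jaw":1}], newtons=45)

```text
time_s: 4.18
tool_pos: [0.5039, 0.1715, 0.2638]
tool_rot: [180.0, 0.0, 145.2]
force: [-0.2, -0.2, -0.5]
grip_width: 0.0483
grasp_force: 0.0
```

>>> servo_tool(plan=[{"xyz":[0,0,0],"twist":[0,0,0],"jaw":1},{"xyz":[0,0,0],"twist":[0,0,0],"jaw":1},{"xyz":[0,0,0],"twist":[0,0,0],"jaw":1}])

```text
time_s: 4.43
tool_pos: [0.5038, 0.1715, 0.2633]
tool_rot: [-180.0, 0.0, 145.2]
force: [-0.0, -0.1, -0.3]
grip_width: 0.0283
grasp_force: 0.0
```

>>> servo_tool(plan=[{"xyz":[0,0,0],"twist":[0,0,0],"jaw":1},{"xyz":[0,0,0],"twist":[0,0,0],"jaw":1},{"xyz":[0,0,0],"twist":[0,0,0],"jaw":1},{"xyz":[0,0,0],"twist":[0,0,0],"jaw":1},{"xyz":[0,0,0],"twist":[0,0,0],"jaw":1},{"xyz":[0,0,0],"twist":[0,0,0],"jaw":1}])

```text
time_s: 4.93
tool_pos: [0.5036, 0.1712, 0.2632]
tool_rot: [-179.9, -0.0, 145.2]
force: [-2.2, -0.7, 2.2]
grip_width: 0.0136
grasp_force: 45.0
```

>>> servo_tool(plan=[{"xyz":[0,0,0.3],"twist":[0,0,0],"jaw":1},{"xyz":[0,0,0.6],"twist":[0,0,0],"jaw":1},{"xyz":[0,0,0.8],"twist":[0,0,0],"jaw":1},{"xyz":[0,0,0.8],"twist":[0,0,0],"jaw":1},{"xyz":[0,0,0.8],"twist":[0,0,0],"jaw":1}])

```text
time_s: 5.35
tool_pos: [0.5037, 0.1714, 0.2562]
tool_rot: [-179.9, 0.0, 145.2]
force: [-5.9, -3.9, 11.2]
grip_width: 0.014
grasp_force: 45.0
```

>>> servo_tool(plan=[{"xyz":[0,0,0],"twist":[0,0,7],"jaw":1},{"xyz":[0,0,0],"twist":[0,0,14],"jaw":1},{"xyz":[0,0,0],"twist":[0,0,21],"jaw":1},{"xyz":[0,0,0],"twist":[0,0,28],"jaw":1},{"xyz":[0,0,0],"twist":[0,0,35],"jaw":1},{"xyz":[0,0,0],"twist":[0,0,42],"jaw":1},{"xyz":[0,0,0],"twist":[0,0,48],"jaw":1},{"xyz":[0,0,0],"twist":[0,0,54],"jaw":1},{"xyz":[0,0,0],"twist":[0,0,58],"jaw":1},{"xyz":[0,0,0],"twist":[0,0,61],"jaw":1}])

```text
time_s: 6.18
tool_pos: [0.5048, 0.1719, 0.2567]
tool_rot: [179.8, -0.1, 84.0]
force: [-0.3, -0.6, 9.2]
grip_width: 0.0138
grasp_force: 45.0
```

>>> servo_tool(plan=[{"xyz":[0,0,0],"twist":[0,0,0],"jaw":1},{"xyz":[0,0,0],"twist":[0,0,0],"jaw":1}])

```text
time_s: 6.35
tool_pos: [0.5048, 0.172, 0.2568]
tool_rot: [179.8, -0.0, 84.3]
force: [-1.6, -1.4, 8.4]
grip_width: 0.0137
grasp_force: 45.0
```

```bash
python3 - <<'E'
from h import *
o=env.get_obs(); print(o['wrist_torque'],o['qpos'],o['force'],o['tool_rot'],o['tool_pos'])
E
```

```text
[-0.39557637  0.1880575   0.3677376 ] [ 13.81546483  15.34876369 -39.76373953 108.44318915  11.38379966
  59.92317224 -36.39612495] [-1.56779888 -1.41771008  8.40018487] [ 1.79772842e+02 -3.32861023e-02  8.42579023e+01] [0.50482636 0.17197019 0.25676125]
```

>>> servo_tool(plan=[{"xyz":[0,0,-0.4],"twist":[0,0,0],"jaw":1},{"xyz":[0,0,-0.7],"twist":[0,0,0],"jaw":1},{"xyz":[0,0,-0.7],"twist":[0,0,0],"jaw":1},{"xyz":[0,0,-0.7],"twist":[0,0,0],"jaw":0},{"xyz":[0,0,-0.7],"twist":[0,0,0],"jaw":0},{"xyz":[0,0,-0.7],"twist":[0,0,0],"jaw":0},{"xyz":[0,0,-0.7],"twist":[0,0,0],"jaw":0},{"xyz":[0,0,-0.7],"twist":[0,0,0],"jaw":0},{"xyz":[0,0,-0.7],"twist":[0,0,0],"jaw":0}])

```text
time_s: 7.1
tool_pos: [0.5036, 0.1714, 0.262]
tool_rot: [-180.0, 0.0, 84.2]
force: [1.1, -0.4, -0.4]
grip_width: 0.0456
grasp_force: 0.0
```

>>> servo_tool(plan=[{"xyz":[0,0,-4],"twist":[0,0,0],"jaw":0},{"xyz":[0,0,-8],"twist":[0,0,0],"jaw":0},{"xyz":[0,0,-12],"twist":[0,0,0],"jaw":0},{"xyz":[0,0,-16],"twist":[0,0,0],"jaw":0},{"xyz":[0,0,-17],"twist":[0,0,0],"jaw":0},{"xyz":[0,0,-17],"twist":[0,0,0],"jaw":0}])

```text
time_s: 7.6
tool_pos: [0.5045, 0.1722, 0.4363]
tool_rot: [179.6, -0.1, 84.2]
force: [-0.2, 0.3, -0.6]
grip_width: 0.0833
grasp_force: 0.0
```

```bash
python3 - <<'E'
from h import *
c=cam('wrist','k3.png'); go([.473,-.248,.43],66); print(pose()[0],proj(c,[.504,.17,.1]))
E
```

```text
go cm [-42.07   1.17   0.33] twist [ 0.16 -0.06 18.19]
[0.50396769 0.17176515 0.43353054] [254.9363393  183.05118947]
```

View pics/k3.png

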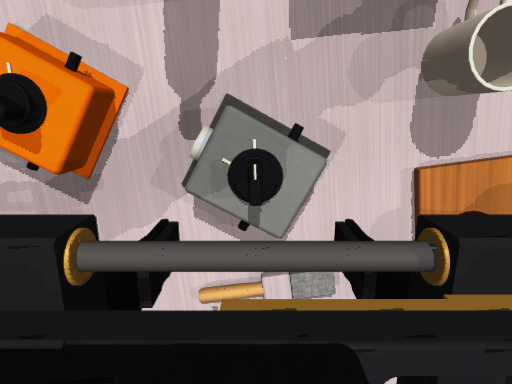

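The pointer (255,170) now lines up with the stop tick (255,145), so the knob is at its end stop. Moving on to the cap.

>>> servo_tool(plan=[{"xyz":[-41.5,0.5,0],"twist":[0,0,48],"jaw":0},{"xyz":[-41.5,0.5,0],"twist":[0,0,48],"jaw":0},{"xyz":[-41.5,0.5,0],"twist":[0,0,48],"jaw":0},{"xyz":[-41.5,0.5,0],"twist":[0,0,48],"jaw":0},{"xyz":[-41.5,0.5,0],"twist":[0,0,48],"jaw":0},{"xyz":[-41.5,0.5,0],"twist":[0,0,48],"jaw":0},{"xyz":[-41.5,0.5,0],"twist":[0,0,48],"jaw":0},{"xyz":[-41.5,0.5,0],"twist":[0,0,48],"jaw":0},{"xyz":[-41.5,0.5,0],"twist":[0,0,48],"jaw":0},{"xyz":[-41.5,0.5,0],"twist":[0,0,48],"jaw":0}])

```text
time_s: 8.48
tool_pos: [0.4655, -0.244, 0.4297]
tool_rot: [-179.8, 0.1, 36.2]
force: [1.5, 0.3, -0.4]
grip_width: 0.087
grasp_force: 0.0
```

>>> servo_tool(plan=[{"xyz":[-0.5,0,0],"twist":[0,0,0],"jaw":0},{"xyz":[-0.5,0,0],"twist":[0,0,0],"jaw":0},{"xyz":[-0.5,0,0],"twist":[0,0,0],"jaw":0}])

```text
time_s: 8.73
tool_pos: [0.4625, -0.2444, 0.4302]
tool_rot: [-179.8, 0.0, 36.2]
force: [-0.4, 0.3, 0.1]
grip_width: 0.0875
grasp_force: 0.0
```

```bash
python3 - <<'E'
from h import *
c=cam('wrist'); print(pose()[0],env.get_obs()['tool_rot']); u,v=proj(c,[.496,-.217,.212]); print(u,v)
u,v=int(u),int(v); x0,y0=max(u-75,0),max(v-75,0)
cr=cv2.resize(np.ascontiguousarray(c['img'][y0:y0+150,x0:x0+150,::-1]),None,fx=4,fy=4,interpolation=cv2.INTER_CUBIC)
g=cv2.cvtColor(c['img'],cv2.COLOR_RGB2GRAY)
h=cv2.HoughCircles(g[y0:y0+150,x0:x0+150],cv2.HOUGH_GRADIENT,1.5,200,param1=100,param2=15,minRadius=33,maxRadius=46)[0]
for X,Y,r in h[:2]:
    cv2.circle(cr,(int(X*4),int(Y*4)),int(r*4),(0,0,255),1); print(X,Y,r,ray(c,X+x0,Y+y0,.212))
print(x0,y0);cv2.imwrite('pics/c1.png',cr)
E
```

```text
[ 0.4629805  -0.24340775  0.43076566] [-1.79836398e+02  2.14392057e-02  3.62912767e+01]
255.45438605045697 148.66806720722607
81.75 77.25 40.2 [ 0.49750258 -0.22069951  0.212     ]
180 73
```

View pics/c1.png

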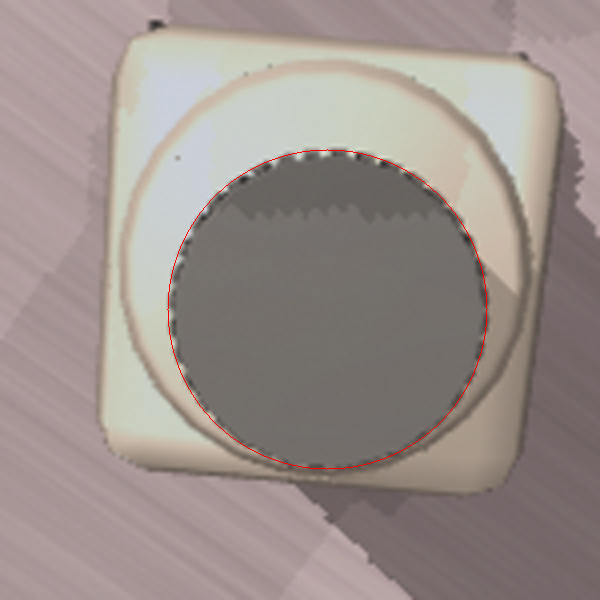

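The Hough circle fits the cap's top face exactly, so the cap axis is at about (0.4975, -0.2207).

```bash
python3 - <<'E'
from h import *
go([.4972,-.2203,.361],36)
E
```

```text
go cm [4.13 0.18 6.97] twist [-0.16  0.02  0.29]
```

>>> servo_tool(plan=[{"xyz":[4.1,0.2,0],"twist":[-0.2,0,0],"jaw":0},{"xyz":[4.1,0.2,0],"twist":[-0.2,0,0],"jaw":0},{"xyz":[4.1,0.2,3],"twist":[-0.2,0,0],"jaw":0},{"xyz":[4.1,0.2,5.5],"twist":[-0.2,0,0],"jaw":0},{"xyz":[4.1,0.2,7],"twist":[-0.2,0,0],"jaw":0},{"xyz":[4.1,0.2,7],"twist":[-0.2,0,0],"jaw":0},{"xyz":[4.1,0.2,7],"twist":[-0.2,0,0],"jaw":0}])

```text
time_s: 9.37
tool_pos: [0.4973, -0.2204, 0.3616]
tool_rot: [179.9, 0.0, 36.4]
force: [-0.5, -0.3, -0.1]
grip_width: 0.0868
grasp_force: 0.0
```

>>> servo_tool(plan=[{"xyz":[0,0,0],"twist":[0,0,0],"jaw":1},{"xyz":[0,0,0],"twist":[0,0,0],"jaw":1},{"xyz":[0,0,0],"twist":[0,0,0],"jaw":1},{"xyz":[0,0,0],"twist":[0,0,0],"jaw":1},{"xyz":[0,0,0],"twist":[0,0,0],"jaw":1},{"xyz":[0,0,0],"twist":[0,0,0],"jaw":1},{"xyz":[0,0,0],"twist":[0,0,0],"jaw":1},{"xyz":[0,0,0],"twist":[0,0,0],"jaw":1},{"xyz":[0,0,0],"twist":[0,0,0],"jaw":1}], newtons=50)

```text
time_s: 10.12
tool_pos: [0.4969, -0.222, 0.3624]
tool_rot: [179.8, 0.0, 36.2]
force: [-2.0, 1.1, 2.4]
grip_width: 0.0492
grasp_force: 50.0
```

>>> servo_tool(plan=[{"xyz":[0,0,0.3],"twist":[0,0,0],"jaw":1},{"xyz":[0,0,0.6],"twist":[0,0,0],"jaw":1},{"xyz":[0,0,0.8],"twist":[0,0,0],"jaw":1},{"xyz":[0,0,0.8],"twist":[0,0,0],"jaw":1},{"xyz":[0,0,0.8],"twist":[0,0,0],"jaw":1}])

```text
time_s: 10.53
tool_pos: [0.497, -0.222, 0.356]
tool_rot: [179.8, 0.0, 36.2]
force: [-4.0, 3.8, 10.8]
grip_width: 0.0494
grasp_force: 50.0
```

>>> servo_tool(plan=[{"xyz":[0,0,0.2],"twist":[0,0,0],"jaw":1},{"xyz":[0,0,0.2],"twist":[0,0,0],"jaw":1},{"xyz":[0,0,0.2],"twist":[0,0,0],"jaw":1}])

```text
time_s: 10.78
tool_pos: [0.497, -0.2219, 0.3553]
tool_rot: [179.7, 0.0, 36.2]
force: [-7.3, 3.5, 17.7]
grip_width: 0.0493
grasp_force: 50.0
```

Bottomed (17.7 N). Now twisting anticlockwise, which is negative tool z.

>>> servo_tool(plan=[{"xyz":[0,0,0],"twist":[0,0,-7],"jaw":1},{"xyz":[0,0,0],"twist":[0,0,-14],"jaw":1},{"xyz":[0,0,0],"twist":[0,0,-21],"jaw":1},{"xyz":[0,0,0],"twist":[0,0,-28],"jaw":1},{"xyz":[0,0,0],"twist":[0,0,-35],"jaw":1},{"xyz":[0,0,0],"twist":[0,0,-42],"jaw":1},{"xyz":[0,0,0],"twist":[0,0,-49],"jaw":1},{"xyz":[0,0,0],"twist":[0,0,-56],"jaw":1},{"xyz":[0,0,0],"twist":[0,0,-60],"jaw":1},{"xyz":[0,0,0],"twist":[0,0,-60],"jaw":1}])

```text
time_s: 11.62
tool_pos: [0.4982, -0.2218, 0.3554]
tool_rot: [179.6, 0.3, 96.4]
force: [-2.3, 2.7, 12.5]
grip_width: 0.0492
grasp_force: 50.0
```

```bash
python3 - <<'E'
from h import *
o=env.get_obs(); print(o['wrist_torque'],o['force'],o['tool_rot'],o['tool_pos'])
E
```

```text
[ 0.66497675  0.45182779 -0.00850302] [-2.34321056  2.74632446 12.47384101] [179.64899407   0.28431622  96.41018804] [ 0.49820242 -0.22176744  0.35542307]
```

>>> servo_tool(plan=[{"xyz":[0,0,-0.4],"twist":[0,0,0],"jaw":1},{"xyz":[0,0,-0.8],"twist":[0,0,0],"jaw":1},{"xyz":[0,0,-1.2],"twist":[0,0,0],"jaw":1},{"xyz":[0,0,-1.5],"twist":[0,0,0],"jaw":1},{"xyz":[0,0,-1.5],"twist":[0,0,0],"jaw":1}])

```text
time_s: 12.03
tool_pos: [0.4971, -0.2225, 0.3676]
tool_rot: [179.9, 0.2, 96.2]
force: [0.2, -0.3, -0.3]
grip_width: 0.049
grasp_force: 50.0
```

>>> servo_tool(plan=[{"xyz":[0,0,-1.5],"twist":[0,0,0],"jaw":1},{"xyz":[0,0,-3],"twist":[0,0,0],"jaw":1},{"xyz":[0,0,-4.5],"twist":[0,0,0],"jaw":1},{"xyz":[0,0,-6],"twist":[0,0,0],"jaw":1},{"xyz":[0,0,-7],"twist":[0,0,0],"jaw":1},{"xyz":[0,0,-7.4],"twist":[0,0,0],"jaw":1},{"xyz":[0,0,-7.4],"twist":[0,0,0],"jaw":1},{"xyz":[0,0,-7.4],"twist":[0,0,0],"jaw":1},{"xyz":[0,0,-7.4],"twist":[0,0,0],"jaw":1},{"xyz":[0,0,-7.4],"twist":[0,0,0],"jaw":1}])

```text
time_s: 12.87
tool_pos: [0.4966, -0.222, 0.4402]
tool_rot: [180.0, 0.1, 96.2]
force: [-0.5, 1.0, -0.8]
grip_width: 0.0491
grasp_force: 50.0
```

```bash
python3 - <<'E'
from h import *
o=env.get_obs(); print(o['tool_pos'],o['grasp_force'],o['grip_width'])
b=cam('scene'); cv2.imwrite('pics/end.png',cv2.resize(b['img'][100:310,130:350,::-1],None,fx=2.5,fy=2.5,interpolation=cv2.INTER_CUBIC))
E
```

```text
[ 0.49662204 -0.22204045  0.44022216] 49.99981506349286 0.04914583932644951
```

View pics/end.png

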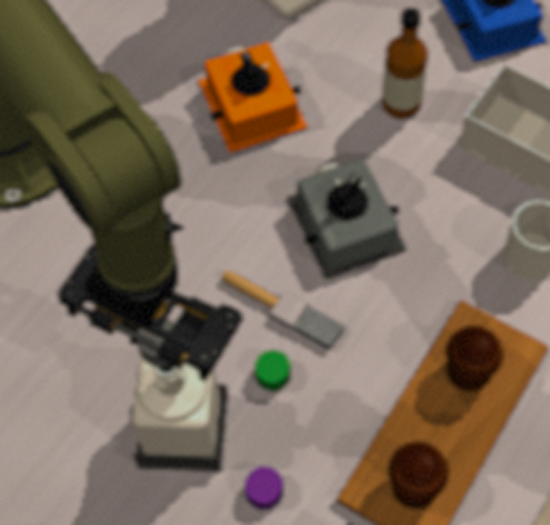

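The neck (170,380) is bare and the gripper is above it, its 49 mm opening and 50 N grip showing it holds the cap. The bystanders haven't been disturbed. Handing in.

```bash
python3 -c "
from cell import env
print(env.sign_off())"
```

```text
the job is handed in; nothing more can be done
None
```

I turned the pump knob clockwise to its end stop and it sprang back up; the safety cap is now off and held still in the gripper about 8 cm above the neck, and the job is handed in (no verdict came back).

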